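# Close the bench filter holder with its bayonet plug

### The arm

A 6-joint arm with a two-finger parallel gripper is mounted at the origin on a cart in front of the work surface, level with it; the furniture and walls round the work are solid. World frame = base frame: x ahead of the robot, y to its left, z up, the work surface at z = 0. Lengths are in mm, angles in rad, forces in N, time in s.
With the tool pointing down it reaches from about 350 to 975 mm from the base axis. Payload 7.1 kg.
Tool frame: the origin (TCP) lies midway between the tips of the shut fingers; the grasp point (between the pads) lies 19 mm behind it (ctrl.grasp_offset is the distance from the TCP to the grasp point, in mm); z points along the fingers, y is the line along which they close (so a half turn about z gives the same grasp; the last joint's range is limited). The gripper opens to 88 mm and grips with 3 to 60 N. Pads are 20 mm wide; open, the fingers measure 115 mm over their backs; the gripper's body (75 mm by 178 mm) begins 61 mm behind the grasp point.
Start: joints at [1.171, 0.423, 1.63, -0, 1.089, -0.019], TCP at [232.257, 580.225, 222.675] pointing down, gripper open.
Joint ranges: [-3, 3], [-0.9, 2.11], [0.09, 2.58], [-1.31, 4.45], [0.11, 2.69], [-2.54, 2.54]. Speed limits (rad/s): [2.39, 2.39, 3.01, 3.14, 3.14, 3.14].

### API

Orientations are given as a rotation vector (axis times angle).
In Python, from workcell import ctrl gives the robot as it stands. The module is installed in compiled form; this text tells all that it offers.
- The arm moves only by the tool servo_tool, never from a script. Its argument "rows" is a list of rows, each a list of 7 numbers: the turn, a rotation vector about the tool's x, y, z as a fraction of full scale, then the shift along the tool's x, y, z as a fraction of full scale, then the finger opening in mm, from 0 to 87.8. A call has 1 to 10 rows; each row is the pose to reach, as a shift and turn from the pose commanded when the call began, along the tool's axes at that moment; what a row does not reach only later rows make up. Full scale, the value 1, is 20 cm for a shift and 1.5 rad for a turn. A row lasts 1/8 s, in which the tool goes at most 62.5 mm and 10.7 degrees, less where a joint would pass 70% of its speed; a pose out of reach is approached as far as the arm can. A call with a number of a shift or a turn outside -1 to 1 is refused whole. A call with a gripper value outside its range is refused whole. The fingers move at their own pace and stop on an object; the grip force is fixed at half the most. Time passes only in rows, so rows that repeat a pose let the fingers close. It gives the time, the measured TCP pose, the force, the opening and the grip force at its end, in the units of the state.
- ctrl.get_obs(): the state, without advancing time (a new reading comes with each control period).
- ctrl.get_image(name): name is "scene" or "side" or "wrist"; returns (picture, depth): 480x640x3 uint8, red, green, blue; 480x640 float32, mm along the optical axis (not along the pixel's ray), 0 where there is no reading.
- ctrl.camera_info(name): a dict with "intrinsics" (3x3 intrinsics, pixels), "R" (3x3) and "t" (3): a world point X has camera coordinates R X + t. Camera axes: x right, y down, z forward; pixel columns grow to the right and rows downward; lengths in mm; the calibration is good to about 2 mm. A picture is of the moment at which its call begins: read the wrist's pose just before it. camera_info takes no time and is no camera call; for the wrist camera it gives the pose at the moment of the call.
- ctrl.close_job(): hands the job in; it is judged then, once.
The state is a dict: "t": time; "qpos": joint angles; "qvel": joint speeds; "joint_torque": joint torques, N m; "ee_pos": TCP position; "orientation": TCP orientation; "ft_force": force on the tool from outside, world axes, zero at the start; "moment": the same for the moment, N m; "width": finger opening in mm; "grasp_force": force on a finger pad.
Only numpy, scipy, OpenCV 4.12 (cv2) and the standard library are available. Lean on these libraries where they do the work, as an engineer would, in place of code of your own. Each camera call takes 0.05 s, during which the arm holds its last target. There are 200 camera calls.

### The job

Close the filter holder: take the grey bayonet plug by its wing, let its two lugs drop through the two slots of the holder's collar, push it down against the spring and twist it clockwise until it locks, then let go so that it stays down, locked and upright. Feel for the slots and the stop gently, without ever pushing or twisting hard, and leave the timer, the tube and the dish where they stand.

Things in the scene. Friction and masses are not known exactly. Their poses are not given: they have to be found in the camera images.
- plug: Loose grey plastic bayonet plug, 61 mm high, about 0.1 to 0.17 kg, standing upright. Origin: centre of its underside; z up its axis. Spigot 46 mm in diameter from z = 0 to 25 mm, its foot chamfered to 40 mm over the lowest 4 mm; lugs, flange and wing: see the points. A half turn makes no difference. It may not be pressed against the holder with more than 35 N.
- lugs (a point): On the plug's axis, 12.5 mm above its origin, at mid height of its two lugs. These stick out of the spigot along the plug's +x and -x to 30 mm from the axis; each is 9 mm wide and 5 mm high (z = 10 to 15 mm in the plug).
- shoulder (a point): On the plug's axis, 25 mm above its origin, at the underside (shoulder) of the knurled flange, which is 72 mm in diameter and 6 mm thick.
- wing (a point): Centre of the flat wing to grip on top of the plug, 46 mm above its origin. The wing is 46 mm long along the plug's x (in line with the lugs), 14 mm thick along its y and reaches from 31 to 61 mm above the origin.
- holder: Filter holder, fixed: steel foot 110 mm in diameter, 8 mm thick, with a hose tail (16 mm thick) to 80 mm out on its -x side; on it an aluminium barrel 88 mm in diameter, rim 60 mm above the worktop. Origin: centre of the foot's underside; z up. The collar on top may be clamped up to 0.3 rad either way from the holder's x axis; it does not turn in use.
- rim (a point): Centre of the barrel's top rim, on the axis, 60 mm above the holder's origin; axes as the holder's, not the slots'. The barrel stands on a stiff spring and gives about 1 mm per 6 N after the first 3 N. Below, heights of the shoulder above this rim: 15 mm with the lugs standing on the rim beside the slots, 5 mm when locked, 0 when pushed home.
- collar_top (a point): Same point as rim. The collar has a bore 48 mm in diameter and two opposite slots 13 mm wide, reaching 32 mm out, for the lugs; a plug within about 0.06 rad of the slots enters. The slots lie along the holder's x axis only to within 0.3 rad either way, unmarked: find them by feel or sight. Lugs that drop in go below 15 mm.
- lip (a point): On the axis, 8 mm below the rim: underside of the collar. Lugs pass under it only with the shoulder 2 mm or less above the rim. On the anticlockwise side of each slot (from above) a solid stop prevents turning; clockwise the lug slides under the lip, and from about 0.75 rad on it is in the pocket.
- pocket (a point): On the axis, 5 mm below the rim: roof of the pockets, 3 mm deep in the collar's underside, centred 0.84 rad clockwise (from above) of the slots and ended by a solid stop reached at about 0.94 rad. Against the stop the barrel gives about 0.025 rad for each 0.1 N m. In the pocket the spring lifts the plug until the shoulder stands 5 mm above the rim: locked.
- seat_up (a point): On the axis, 14 mm below the rim: where the top of the spring seat inside rests. It meets the spigot's foot with the shoulder 11 mm above the rim, pushing up with 4 N there, 8 N at 5 mm, 11 N fully home. A plug released in the slots but not turned is lifted to 11 mm.
- timer: White bench timer, 74x62x19 mm, a bystander; origin at the centre of its underside.
- tube: Standing 50 ml capped centrifuge tube, 34 mm in diameter and 112 mm high, a bystander; origin at the centre of its underside.
- dish: Small covered culture dish, 62 mm in diameter and 14 mm high, a bystander; origin at the centre of its underside.

How it is judged (in metres and radians):
On the way:
1. the plug is pushed in until its lugs are below the collar's lip (shoulder less than 3 mm above the rim, on the axis) (z of shoulder in the frame of rim between -0.003 and 0.003 m and horizontal distance between shoulder and rim below 0.003 m), for 0.1 s.
At the end, for the whole second after the job is handed in: The plug is locked: released and at rest with its lugs lifted into the pockets, so that its shoulder stands 3.6 to 6.5 mm above the rim, within 3 mm of the holder's axis and within 0.06 rad of upright (z of shoulder in the frame of rim between 0.0036 and 0.0065 m and horizontal distance between shoulder and rim below 0.003 m and angle between plug's own z axis and vertical below 0.06 rad and linear speed of plug below 0.01 m/s); the robot touches nothing.
It fails at once if the plug is pressed or twisted against the holder with more than 35 N (contact force between plug and holder above 35 N).
It fails at once if the timer is moved more than 20 mm (distance of timer from where it was at the start of the episode above 0.02 m).
It fails at once if the tube is moved more than 20 mm or tipped (distance of tube from where it was at the start of the episode above 0.02 m or angle between tube's own z axis and vertical above 0.3 rad).
It fails at once if the dish is moved more than 20 mm (distance of dish from where it was at the start of the episode above 0.02 m).
It also fails if it takes over 67 s, if anything falls off the work surface, if the arm or the gripper's body presses on something with over 40 N, if the wrist force passes 120 N, or if a joint passes its speed limit or range.

## Working session

There is one attempt and no reset: what is moved stays moved. The work goes in short steps, Python scripts to look and compute and a tool call to move; the robot and the scene stay as the last step left them, time stands still between calls to the robot, and variables do not carry over. Pictures are saved under pics/ and viewed, at most 10 in all, crops included, and the job is handed in when it is done.

Besides the shell and the picture viewer there is one more tool, called in YAML: its name, and indented under it one key for each argument. servo_tool: Moves the arm, as the interface text tells. Its arguments: {"type":"object","properties":{"rows":{"type":"array","items":{"type":"array","items":{"type":"number"}}}},"required":["rows"]}

```bash
mkdir -p pics; cat > h.py <<'E'
import numpy as np, cv2
from workcell import ctrl
def grab(n,f=None):
    ci=ctrl.camera_info(n); im,d=ctrl.get_image(n)
    if f: cv2.imwrite('pics/'+f,im[:,:,::-1])
    return im,d,ci
def cloud(d,ci):
    K=np.array(ci['intrinsics']);R=np.array(ci['R']);t=np.array(ci['t'])
    v,u=np.mgrid[:480,:640]
    c=np.stack([(u-K[0,2])/K[0,0]*d,(v-K[1,2])/K[1,1]*d,d],-1)
    return (c-t)@R   # R^T (c-t)
E
python3 - <<'E'
from h import *
o=ctrl.get_obs();print({k:np.round(v,3) for k,v in o.items()})
ims=[]
for n in('scene','side','wrist'):
    im,d,ci=grab(n); np.savez(f'{n}.npz',im=im,d=d,K=ci['intrinsics'],R=ci['R'],t=ci['t']); ims.append(im)
    print(n,np.round(-np.array(ci['R']).T@np.array(ci['t'])))
cv2.imwrite('pics/a.png',ims[0][:,:,::-1]);cv2.imwrite('pics/b.png',np.hstack([cv2.resize(ims[1],(400,300)),cv2.resize(ims[2],(400,300))])[:,:,::-1])
E
```

```text
{'t': np.float64(0.0), 'qpos': array([ 1.171,  0.424,  1.631, -0.   ,  1.089, -0.019]), 'qvel': array([-0.002,  0.001,  0.   ,  0.001, -0.001, -0.001]), 'joint_torque': array([-0.0000e+00, -5.4462e+01, -2.7367e+01,  6.4000e-02,  2.3000e-02,
       -0.0000e+00]), 'ee_pos': array([232.034, 579.718, 221.919]), 'orientation': array([-5.940e-01, -3.085e+00,  2.000e-03]), 'ft_force': array([-0.516,  0.408,  0.482]), 'moment': array([ 0.052, -0.015,  0.052]), 'grasp_force': np.float64(0.0), 'width': np.float64(87.383)}
scene [-139. -155. 1402.]
side [ 127. 1143.  792.]
wrist [158. 611. 385.]
```

View pics/a.png

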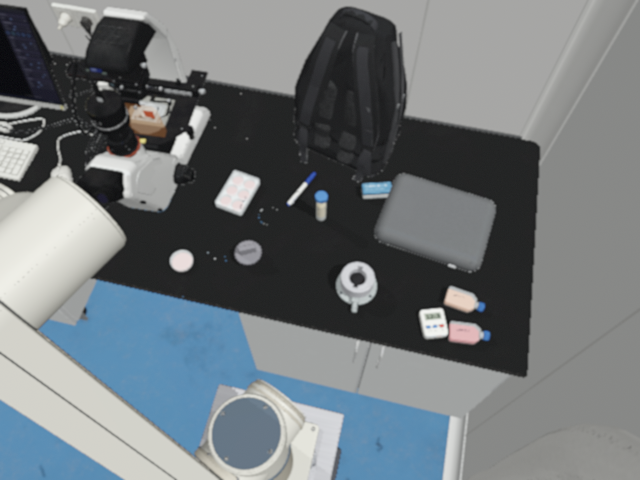

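View pics/b.png

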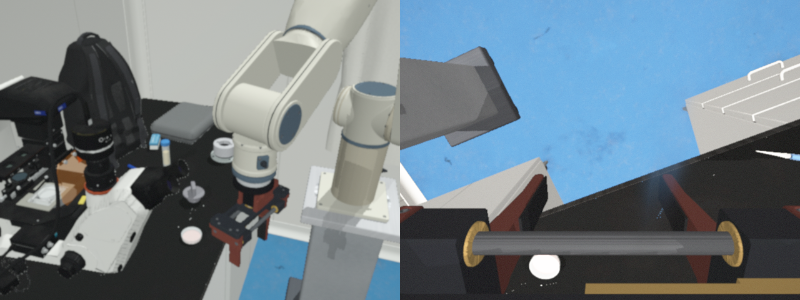

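The scene view shows the plug at (248,252), the holder at (357,283) with its tail at (353,308), the timer at (433,323), the tube at (321,205) and the dish at (181,261). The wrist view shows only the dish.

```bash
python3 - <<'E'
from h import *
for n in('scene',):
    z=np.load(n+'.npz'); P=cloud(z['d'],z);im=z['im'];d=z['d']
    print(P[252,248],P[283,357],P[323,433],P[205,321],P[261,181])
    for nm,(u,v),zr,r in(('flange',(248,252),(15,40),25),('wing',(248,252),(44,75),25),('rim',(357,283),(45,75),35),('plugall',(248,252),(8,80),25),('timer',(433,323),(8,40),18),('tube',(321,205),(90,130),30),('dish',(181,261),(7,25),20)):
        m=np.zeros(d.shape,bool);m[v-r:v+r,u-r:u+r]=1
        m&=(d>0)&(P[...,2]>zr[0])&(P[...,2]<zr[1])
        Q=P[m];
        if len(Q)<5: print(nm,len(Q));continue
        (c,wh,a)=cv2.minAreaRect(Q[:,:2].astype(np.float32))
        print(nm,len(Q),np.round(Q.mean(0),1),'rect',np.round(c,1),np.round(wh,1),round(a,1),'circ',np.round(cv2.minEnclosingCircle(Q[:,:2].astype(np.float32))[0],1),'z',np.round(np.percentile(Q[:,2],[5,50,95]),1))
    # tail
    u,v,r=357,283,40
    m=np.zeros(d.shape,bool);m[v-r:v+r,u-r:u+r]=1;m&=(d>0)&(P[...,2]>4)&(P[...,2]<80)
    Q=P[m];c=np.array([0,0])
    np.save('hold.npy',Q)
im=np.load('scene.npz')['im']
cr=im[225:325,225:385];cv2.imwrite('pics/c.png',cv2.resize(cr,None,fx=5,fy=5,interpolation=2)[:,:,::-1])
E
```

```text
Traceback (most recent call last):
  File "h.py", line 8, in cloud
    K=np.array(ci['intrinsics']);R=np.array(ci['R']);t=np.array(ci['t'])
               ~~^^^^^^^^^^^^^^
KeyError: 'intrinsics is not a file in the archive'
```

```bash
python3 - <<'E'
from h import *
z=dict(np.load('scene.npz'));z['intrinsics']=z['K']; P=cloud(z['d'],z);im=z['im'];d=z['d']
for nm,(u,v),zr,r in(('flange',(248,252),(15,40),25),('wing',(248,252),(50,75),25),('rim',(357,283),(45,75),35),('timer',(433,323),(8,40),18),('tube',(321,205),(90,130),30),('dish',(181,261),(7,25),20)):
        m=np.zeros(d.shape,bool);m[v-r:v+r,u-r:u+r]=1
        m&=(d>0)&(P[...,2]>zr[0])&(P[...,2]<zr[1])
        Q=P[m];
        if len(Q)<5: print(nm,len(Q));continue
        (c,wh,a)=cv2.minAreaRect(Q[:,:2].astype(np.float32))
        print(nm,len(Q),np.round(Q.mean(0),1),'rect',np.round(c,1),np.round(wh,1),round(a,1),'circ',np.round(cv2.minEnclosingCircle(Q[:,:2].astype(np.float32))[0],1),'z',np.round(np.percentile(Q[:,2],[5,50,95]),1))
u,v,r=357,283,40
m=np.zeros(d.shape,bool);m[v-r:v+r,u-r:u+r]=1;m&=(d>0)&(P[...,2]>4)&(P[...,2]<30)
Q=P[m];c=P[283,357]
print('far pts',[np.round(q) for q in Q if np.hypot(*(q-c)[:2])>62][::6])
cr=im[225:325,225:385];cv2.imwrite('pics/c.png',cv2.resize(cr,None,fx=5,fy=5,interpolation=2)[:,:,::-1])
E
```

```text
flange 373 [500.4 188.1  30.1] rect [505.4 189. ] [72.4 73.1] 72.4 circ [505.8 191.2] z [24.3 29.9 35.8]
wing 99 [503.  190.1  58.6] rect [504.3 190.3] [17.2 45.4] 26.9 circ [504.5 190.4] z [52.1 58.9 64.5]
rim 722 [ 485.4 -119.3   56.4] rect [ 487.5 -118.6] [88.9 86.8] 10.9 circ [ 487.4 -117.5] z [46.  57.6 63.5]
timer 705 [ 425.2 -338.8   16. ] rect [ 434.3 -337.5] [96.9 85.5] 6.1 circ [ 434.3 -337.5] z [10.2 16.1 21.3]
tube 133 [677.2  23.8 108.5] rect [678.8  24.2] [34.5 30.4] 13.5 circ [679.2  23.8] z [ 96.7 109.6 115.1]
dish 371 [445.9 367.2  13.9] rect [452.6 377.5] [106.6  87.1] 12.9 circ [460.7 375.8] z [ 8.2 14.1 18.7]
far pts [array([596., -15.,   4.]), array([ 628., -150.,    6.]), array([ 619., -180.,   29.]), array([ 630., -184.,    4.]), array([ 614., -141.,    8.]), array([596., -67.,   4.]), array([573.,  -3.,   5.]), array([593., -99.,   5.]), array([588., -92.,   5.]), array([578., -65.,   6.]), array([569., -38.,   5.]), array([554.,  -7.,   7.]), array([557., -30.,   4.]), array([ 576., -125.,    6.]), array([548., -17.,   4.]), array([ 588., -205.,    8.]), arra
[... 156 characters left out ...]
.]), array([ 545., -196.,    8.]), array([502., -45.,   8.]), array([ 546., -221.,    4.]), array([ 519., -173.,    4.]), array([475., -43.,   6.]), array([458., -33.,   6.]), array([ 491., -183.,    5.]), array([ 486., -206.,    9.]), array([438., -65.,   6.]), array([ 468., -199.,    5.]), array([ 455., -206.,    5.]), array([ 446., -194.,    5.]), array([403., -51.,   5.]), array([ 410., -124.,   23.]), array([394., -39.,   6.]), array([ 426., -171.,    4.]), array([ 409., -133.,   16.]), array([ 409., -126.,    4.]), array([ 428., -216.,    6.]), array([380., -51.,   4.]), array([ 412., -187.,    5.]), array([385., -98.,   4.]), array([ 402., -178.,    4.]), array([ 378., -105.,    5.])]
```

View pics/c.png

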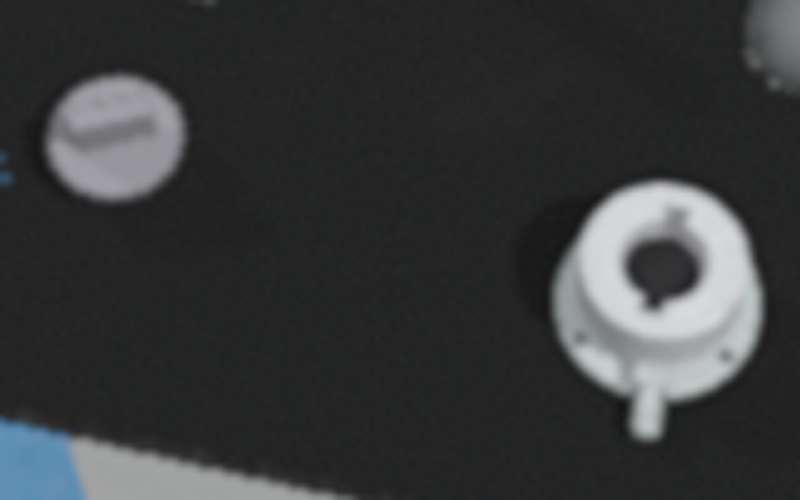

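The crop shows the plug's wing, roughly along image-right and slightly up. The holder has two slots, at crop (677,213) and (650,305), and its tail at (648,430). I'll move over the plug next.

servo_tool:
  rows:
    - [0, 0, 0.12, -0.3, -0.2, 0.03, 87]
    - [0, 0, 0.24, -0.6, -0.4, 0.06, 87]
    - [0, 0, 0.36, -0.9, -0.6, 0.1, 87]
    - [0, 0, 0.48, -1, -0.65, 0.1, 87]
    - [0, 0, 0.48, -1, -0.65, 0.1, 87]

```text
t: 0.78
ee_pos: [371.0, 382.5, 202.3]
orientation: [1.651, 2.673, -0.002]
ft_force: [-0.3, 0.2, -0.4]
width: 87.0
grasp_force: 0.0
```

```bash
cat >> h.py <<'E'
from scipy.spatial.transform import Rotation as Ro
def go(p,yaw):   # yaw = world angle (deg) of tool y, tool vertical; prints fractions for a row
    o=ctrl.get_obs();R=Ro.from_rotvec(o['orientation'])
    y=np.array([np.cos(np.radians(yaw)),np.sin(np.radians(yaw)),0]);z=np.array([0,0,-1.])
    T=Ro.from_matrix(np.stack([np.cross(y,z),y,z],1))
    print('t',round(float(o['t']),2),'pos',np.round(o['ee_pos'],1),'F',np.round(o['ft_force'],1),'M',np.round(o['moment'],2),'w',np.round(o['width'],1),'yaw',round(yawnow(o),2))
    print('turn',np.round((R.inv()*T).as_rotvec()/1.5,3),'shift',np.round(R.inv().apply(np.array(p)-o['ee_pos'])/200,4))
def yawnow(o):
    y=Ro.from_rotvec(o['orientation']).as_matrix()[:,1]; return float(np.degrees(np.arctan2(y[1],y[0])))
E
python3 - <<'E'
from h import *
go([504.3,190.3,190],26.9)
z=dict(np.load('scene.npz'));z['intrinsics']=z['K'];K,R,t=z['K'],z['R'],z['t']
# rays of crop pixels to rim plane z=60 / tail z=20
def ray(u,v,h):
    c=-R.T@t;d=R.T@np.linalg.inv(K)@np.array([u,v,1.]);return c+d*(h-c[2])/d[2]
f=lambda a,b:( (a+.5)/5-.5+225,(b+.5)/5-.5+225)
A=ray(*f(650,305),60);B=ray(*f(677,213),60);C=ray(*f(664,262),60);T=ray(*f(648,435),16)
print(A,B,C,T,np.degrees(np.arctan2(*(B-A)[1::-1])),np.degrees(np.arctan2(*(C-T)[1::-1])))
E
```

```text
t 0.78 pos [371.  382.5 202.3] F [-0.3  0.2 -0.4] M [-0.06  0.05  0.03] w 87.0 yaw 26.6
turn [-0.001  0.    -0.003] shift [-1.1575  0.1657  0.062 ]
[ 460.84852779 -118.68948124   60.        ] [ 516.36364606 -122.00843174   60.        ] [ 486.72665019 -120.93259037   60.        ] [ 407.21144777 -131.36418766   16.        ] -3.4213343583303435 7.473949257521424
```

servo_tool:
  rows:
    - [0, 0, 0, -0.3, 0.05, 0.02, 87]
    - [0, 0, 0, -0.6, 0.1, 0.04, 87]
    - [0, 0, 0, -0.9, 0.16, 0.06, 87]
    - [0, 0, 0, -1, 0.165, 0.06, 87]
    - [0, 0, 0, -1, 0.165, 0.06, 87]

```text
t: 1.4
ee_pos: [489.7, 221.8, 190.6]
orientation: [-1.644, -2.676, 0.0]
ft_force: [-0.4, 0.3, 0.6]
width: 87.0
grasp_force: 0.0
```

```bash
python3 - <<'E'
from h import *
go([504.3,190.3,190],26.9)
im,d,ci=grab('wrist','d.png')
np.savez('w1.npz',im=im,d=d,K=ci['intrinsics'],R=ci['R'],t=ci['t'])
P=cloud(d,ci)
for zr in((50,66),(25,35)):
    m=(d>0)&(P[...,2]>zr[0])&(P[...,2]<zr[1])&(np.hypot(P[...,0]-504,P[...,1]-190)<45)
    Q=P[m][:,:2].astype(np.float32)
    if len(Q)>5: print(len(Q),cv2.minAreaRect(Q),np.median(P[m][:,2]))
E
```

```text
t 1.4 pos [489.7 221.8 190.6] F [-0.4  0.3  0.6] M [-0.04  0.06  0.  ] w 87.0 yaw 26.87
turn [-0. -0. -0.] shift [-0.1736 -0.006   0.0029]
816 ((506.49285888671875, 189.52442932128906), (13.328695297241211, 45.637699127197266), 26.93328094482422) 61.252359947467674
3505 ((506.98699951171875, 189.13827514648438), (73.41844177246094, 73.7763900756836), 20.35017204284668) 31.61062516660486
```

View pics/d.png

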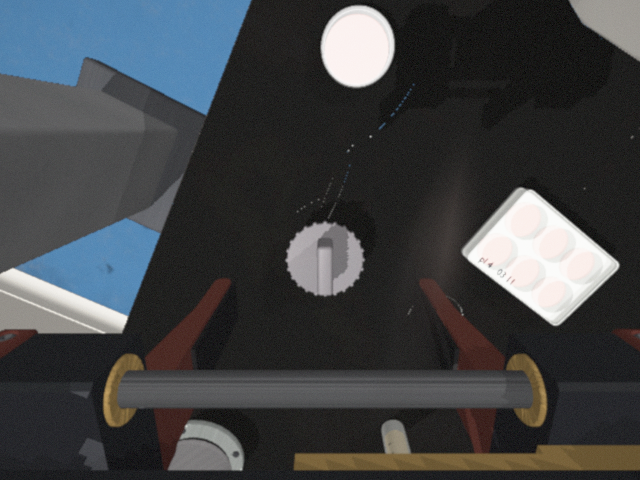

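The wrist view shows the plug at (325,260), its wing lined up with the tool between the fingers. The refined centre is (506.6,189.4). Now I'll descend and grasp.

servo_tool:
  rows:
    - [0, 0, 0, -0.1, 0.002, 0.2, 87]
    - [0, 0, 0, -0.183, 0.002, 0.4, 87]
    - [0, 0, 0, -0.183, 0.002, 0.6, 87]
    - [0, 0, 0, -0.183, 0.002, 0.72, 87]
    - [0, 0, 0, -0.183, 0.002, 0.77, 87]
    - [0, 0, 0, -0.183, 0.002, 0.77, 50]
    - [0, 0, 0, -0.183, 0.002, 0.77, 20]
    - [0, 0, 0, -0.183, 0.002, 0.77, 5]
    - [0, 0, 0, -0.183, 0.002, 0.77, 5]
    - [0, 0, 0, -0.183, 0.002, 0.77, 5]

```text
t: 2.7
ee_pos: [506.7, 189.3, 37.0]
orientation: [1.643, 2.677, 0.001]
ft_force: [-0.2, -0.2, -0.2]
width: 40.5
grasp_force: 0.0
```

```bash
python3 - <<'E'
from h import *
go([506.6,189.4,36],26.9)
E
```

```text
t 2.7 pos [506.7 189.3  37. ] F [-0.2 -0.2 -0.2] M [-0.06  0.03 -0.03] w 40.5 yaw 26.91
turn [0. 0. 0.] shift [ 0.0006 -0.0005  0.005 ]
```

servo_tool:
  rows:
    - [0, 0, 0, 0, 0, 0, 5]
    - [0, 0, 0, 0, 0, 0, 5]
    - [0, 0, 0, 0, 0, 0, 5]
    - [0, 0, 0, 0, 0, 0, 5]
    - [0, 0, 0, 0, 0, 0, 5]
    - [0, 0, 0, 0, 0, 0, 5]

```text
t: 3.45
ee_pos: [506.5, 189.3, 36.6]
orientation: [-1.643, -2.678, 0.0]
ft_force: [0.2, 0.2, -0.7]
width: 14.1
grasp_force: 30.0
```

Gripped at width 14.1 mm, with TCP z = plug origin + 36.6 mm. Next I'll lift and swing toward the holder.

servo_tool:
  rows:
    - [0, 0, 0, 0, 0, -0.2, 5]
    - [0, 0, 0, 0, 0, -0.45, 5]
    - [0, 0, -0.1, -0.2, -0.06, -0.7, 5]
    - [0, 0, -0.2, -0.45, -0.15, -0.82, 5]
    - [0, 0, -0.32, -0.7, -0.25, -0.82, 5]
    - [0, 0, -0.44, -0.9, -0.3, -0.82, 5]
    - [0, 0, -0.56, -1, -0.34, -0.82, 5]
    - [0, 0, -0.69, -1, -0.34, -0.82, 5]
    - [0, 0, -0.69, -1, -0.34, -0.82, 5]

```text
t: 4.58
ee_pos: [536.3, -20.0, 200.6]
orientation: [-0.106, -3.139, -0.0]
ft_force: [-0.1, -0.1, -0.6]
width: 13.9
grasp_force: 30.0
```

```bash
python3 - <<'E'
from h import *
go([550,-120,200],86.6)
E
```

```text
t 4.58 pos [536.3 -20.  200.6] F [-0.1 -0.1 -0.6] M [0.07 0.03 0.05] w 13.9 yaw 86.12
turn [ 0.    -0.    -0.006] shift [-0.1023 -0.4941  0.0027]
```

servo_tool:
  rows:
    - [0, 0, -0.006, -0.05, -0.25, 0, 5]
    - [0, 0, -0.006, -0.1, -0.49, 0, 5]
    - [0, 0, -0.006, -0.1, -0.494, 0, 5]
    - [0, 0, -0.006, -0.1, -0.494, 0, 5]

```text
t: 5.08
ee_pos: [549.6, -119.0, 200.4]
orientation: [-0.093, -3.139, -0.001]
ft_force: [0.1, 0.7, -0.6]
width: 14.1
grasp_force: 30.0
```

```bash
python3 - <<'E'
from h import *
go([550,-120,200],86.6)
im,d,ci=grab('wrist','e.png')
np.savez('w2.npz',im=im,d=d,intrinsics=ci['intrinsics'],R=ci['R'],t=ci['t'])
P=cloud(d,ci)
m=(d>0)&(P[...,2]>54)&(P[...,2]<66)&(np.hypot(P[...,0]-487,P[...,1]+119)<60)
Q=P[m][:,:2].astype(np.float32)
print(len(Q),cv2.minEnclosingCircle(Q),np.median(P[m][:,2]))
E
```

```text
t 5.08 pos [ 549.6 -119.   200.4] F [ 0.1  0.7 -0.6] M [ 0.05 -0.03  0.02] w 14.1 yaw 86.6
turn [ 0.    -0.001  0.   ] shift [-0.0024 -0.0047  0.0021]
6222 ((489.98773193359375, -121.2242202758789), 44.150630950927734) 60.51380267715429
```

View pics/e.png

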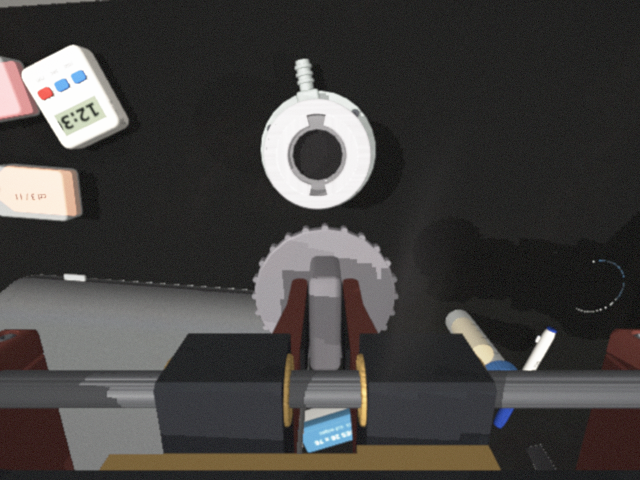

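The wrist view shows the holder ahead of the held plug, with its bore at (317,153), slots at (316,120) and (318,188), and tail at (304,75). I'll measure slot angle, axis and how the plug sits in the grip.

```bash
python3 - <<'E'
from h import *
z=dict(np.load('w2.npz'));im,d=z['im'],z['d'];P=cloud(d,z);K,R,t=z['intrinsics'],z['R'],z['t']
# plane-cast of every pixel onto z=60
v,u=np.mgrid[:480,:640];c=-R.T@t
D=np.stack([(u-K[0,2])/K[0,0],(v-K[1,2])/K[1,1],np.ones_like(u,float)],-1)@R
G=c+D*((60-c[2])/D[...,2])[...,None]
g=im.astype(int).mean(2)
m=((np.abs(P[...,2]-60)<5)&(d>0)&(np.hypot(G[...,0]-490,G[...,1]+121)<50)).astype(np.uint8)
m2=((g>170)&(np.hypot(G[...,0]-490,G[...,1]+121)<46)).astype(np.uint8)
for mm in(m,m2):
    cs,_=cv2.findContours(mm,cv2.RETR_CCOMP,cv2.CHAIN_APPROX_NONE)
    cs=sorted(cs,key=cv2.contourArea)[::-1][:2]
    for k in cs:
        q=G[k[:,0,1],k[:,0,0]][:,:2].astype(np.float32);print(len(q),cv2.minEnclosingCircle(q),cv2.fitEllipse(q),cv2.minAreaRect(q))
r=np.hypot(G[...,0]-490,G[...,1]+121.2)
for lab,sel in(('gray',(g<150)&(r>26)&(r<31)),('depth',(P[...,2]<57)&(d>0)&(r>26)&(r<31))):
    Q=G[sel][:,:2];lo=Q[Q[:,0]<490].mean(0);hi=Q[Q[:,0]>490].mean(0)
    print(lab,sel.sum(),lo,hi,(lo+hi)/2,np.degrees(np.arctan2(*(hi-lo)[::-1])))
# held plug: flange top at world z
o=ctrl.get_obs();p=o['ee_pos'];zf=p[2]-36.6+31
s=(d>0)&(np.abs(P[...,2]-zf)<3)&(np.hypot(P[...,0]-p[0],P[...,1]-p[1])<45)
print('flange',s.sum(),p,zf,np.median(P[s][:,2]),cv2.minEnclosingCircle(P[s][:,:2].astype(np.float32)))
Q=P[s];A=np.c_[Q[:,:2]-p[:2],np.ones(len(Q))];print('tilt',np.linalg.lstsq(A,Q[:,2],rcond=None)[0])
# tail
s=(d>0)&(P[...,2]>10)&(P[...,2]<30)&(np.abs(P[...,0]-415)<12)&(np.abs(P[...,1]+130)<25);print('tail',P[s].mean(0))
E
```

```text
307 ((489.83599853515625, -121.21794891357422), 43.84934616088867) ((489.81158447265625, -121.21865844726562), (86.96147918701172, 87.00981903076172), 156.76498413085938) ((489.96856689453125, -121.28413391113281), (87.55819702148438, 86.87451171875), 86.61834716796875)
219 ((489.7914733886719, -120.71968841552734), 33.33511734008789) ((489.55889892578125, -121.13347625732422), (45.565616607666016, 60.44053268432617), 87.7558364868164) ((489.3876037597656, -121.282470703125), (61.26203536987305, 48.34920120239258), 31.820735931396484)
340 ((487.7685852050781, -120.63199615478516), 45.858821868896484) ((488.7917785644531, -120.99568176269531), (88.38600158691406, 89.85015869140625), 158.43333435058594) ((488.6087646484375, -121.12651062011719), (89.60348510742188, 89.10914611816406), 43.90828323364258)
212 ((492.1454162597656, -122.96709442138672), 31.264402389526367) ((491.9178161621094, -121.67708587646484), (46.473960876464844, 54.91422653198242), 93.6337661743164) ((492.4799499511719, -123.67695617675781), (48.396453857421875, 53.79525375366211), 53.138336181640625)
gray 65 [nan nan] [ 518.94411231 -122.36066267] [nan nan] nan
depth 211 [ 461.65419669 -120.18618846] [ 518.27347614 -122.08047792] [ 489.96383641 -121.13333319] -1.916208114473219
flange 7658 [ 549.57540338 -118.5983732   200.45799353] 194.85799353416903 195.386714282826 ((550.8369750976562, -118.25020599365234), 37.434120178222656)
tilt [ 4.14030666e-03 -3.30168986e-03  1.95398806e+02]
tail [ 418.99379349 -129.09922823   19.59097404]<stdin>:17: RuntimeWarning: Mean of empty slice.
  ret = um.true_divide(
```

```bash
python3 - <<'E'
from h import *
go([488.7,-121.5,105],88.1)
E
```

```text
t 5.12 pos [ 549.6 -118.6  200.5] F [ 0.6  0.1 -1.4] M [ 0.01 -0.01  0.01] w 13.7 yaw 86.68
turn [ 0.    -0.    -0.016] shift [ 0.3027 -0.0323  0.4775]
```

servo_tool:
  rows:
    - [0, 0, -0.016, 0.15, -0.015, 0.1, 5]
    - [0, 0, -0.016, 0.3, -0.032, 0.2, 5]
    - [0, 0, -0.016, 0.303, -0.032, 0.35, 5]
    - [0, 0, -0.016, 0.303, -0.032, 0.46, 5]
    - [0, 0, -0.016, 0.303, -0.032, 0.478, 5]
    - [0, 0, -0.016, 0.303, -0.032, 0.478, 5]
    - [0, 0, -0.016, 0.303, -0.032, 0.478, 5]

```text
t: 6.0
ee_pos: [489.8, -122.4, 106.0]
orientation: [0.051, 3.14, -0.001]
ft_force: [0.7, -0.1, -0.6]
width: 13.8
grasp_force: 30.0
```

```bash
python3 - <<'E'
from h import *
go([488.7,-121.5,94],88.1)
im,d,ci=grab('wrist')
P=cloud(d,ci);p=ctrl.get_obs()['ee_pos']
s=(d>0)&(np.abs(P[...,2]-(p[2]-5.6))<3)&(np.hypot(P[...,0]-p[0],P[...,1]-p[1])<45)
print('flange',s.sum(),cv2.minEnclosingCircle(P[s][:,:2].astype(np.float32)))
s=(d>0)&(np.abs(P[...,2]-60)<3)&(np.hypot(P[...,0]-p[0],P[...,1]-p[1])<55)
Q=P[s][:,:2];r=cv2.convexHull(Q.astype(np.float32))[:,0]
r=r[r[:,0]<p[0]];A=np.c_[2*r,np.ones(len(r))];x=np.linalg.lstsq(A,(r**2).sum(1),rcond=None)[0];print('rim fit',x[:2],np.sqrt(x[2]+x[:2]@x[:2]))
E
```

```text
t 6.0 pos [ 489.8 -122.4  106. ] F [ 0.7 -0.1 -0.6] M [ 0.06 -0.02  0.03] w 13.8 yaw 88.14
turn [-0.     0.001  0.   ] shift [0.0058 0.0044 0.0598]
flange 7654 ((491.25860595703125, -121.68414306640625), 37.48950958251953)
rim fit [ 489.58334041 -121.12867335] 43.781702777706506
```

servo_tool:
  rows:
    - [0, 0, 0, 0.0065, 0.0035, 0.0, 5]
    - [0, 0, 0, 0.0065, 0.0035, 0.03, 5]
    - [0, 0, 0, 0.0065, 0.0035, 0.06, 5]
    - [0, 0, 0, 0.0065, 0.0035, 0.06, 5]

```text
t: 6.55
ee_pos: [487.5, -121.8, 92.4]
orientation: [-0.052, -3.14, -0.0]
ft_force: [0.5, 1.5, -1.4]
width: 13.8
grasp_force: 30.0
```

servo_tool:
  rows:
    - [0, 0, 0, 0, 0, 0.01, 5]
    - [0, 0, 0, 0, 0, 0.02, 5]
    - [0, 0, 0, 0, 0, 0.02, 5]

```text
t: 6.92
ee_pos: [487.7, -121.8, 88.9]
orientation: [-0.051, -3.141, -0.0]
ft_force: [-1.0, -1.0, -1.0]
width: 13.8
grasp_force: 30.0
```

```bash
python3 - <<'E'
from h import *
go([488.7,-121.5,86],88.1)
E
```

```text
t 6.92 pos [ 487.7 -121.8   88.9] F [-1. -1. -1.] M [0.01 0.05 0.08] w 13.8 yaw 88.12
turn [ 0. -0.  0.] shift [-0.005   0.0017  0.0146]
```

The spigot is in the bore with no lateral force. Next I'll feel for the slots.

servo_tool:
  rows:
    - [0, 0, 0, 0, 0, 0.006, 5]
    - [0, 0, 0, 0, 0, 0.012, 5]
    - [0, 0, 0, 0, 0, 0.018, 5]
    - [0, 0, 0, 0, 0, 0.018, 5]

```text
t: 7.42
ee_pos: [487.8, -121.8, 85.4]
orientation: [-0.052, -3.141, -0.0]
ft_force: [0.4, 1.2, -0.5]
width: 13.7
grasp_force: 30.0
```

servo_tool:
  rows:
    - [0, 0, 0, 0, 0, 0.006, 5]
    - [0, 0, 0, 0, 0, 0.012, 5]
    - [0, 0, 0, 0, 0, 0.012, 5]

```text
t: 7.8
ee_pos: [487.8, -121.8, 83.0]
orientation: [-0.052, -3.141, -0.0]
ft_force: [-0.4, -0.3, -1.8]
width: 13.7
grasp_force: 30.0
```

The lugs are in the slots. Now I'll push down against the seat.

servo_tool:
  rows:
    - [0, 0, 0, 0, 0, 0.01, 5]
    - [0, 0, 0, 0, 0, 0.02, 5]
    - [0, 0, 0, 0, 0, 0.03, 5]
    - [0, 0, 0, 0, 0, 0.03, 5]

```text
t: 8.3
ee_pos: [488.0, -121.9, 77.2]
orientation: [0.052, 3.141, -0.0]
ft_force: [-1.0, 0.8, 5.3]
width: 13.9
grasp_force: 30.0
```

```bash
python3 - <<'E'
from h import *
go([488.7,-121.5,72.6],88.1)
E
```

```text
t 8.3 pos [ 488.  -121.9   77.2] F [-1.   0.8  5.3] M [0.27 0.27 0.02] w 13.9 yaw 88.12
turn [-0.  0.  0.] shift [-0.0035  0.002   0.0229]
```

servo_tool:
  rows:
    - [0, 0, 0, 0, 0, 0.008, 5]
    - [0, 0, 0, 0, 0, 0.016, 5]
    - [0, 0, 0, 0, 0, 0.024, 5]
    - [0, 0, 0, 0, 0, 0.024, 5]

```text
t: 8.8
ee_pos: [488.0, -121.9, 72.6]
orientation: [0.052, 3.141, -0.0]
ft_force: [-1.7, 1.2, 8.5]
width: 13.9
grasp_force: 30.0
```

```bash
python3 - <<'E'
from h import *
go([488.7,-121.5,72],88.1)
im,d,ci=grab('wrist')
P=cloud(d,ci);p=ctrl.get_obs()['ee_pos']
s=(d>0)&(np.abs(P[...,2]-(p[2]-5.6))<6)&(np.hypot(P[...,0]-p[0],P[...,1]-p[1])<40)
print('flange top z',np.median(P[s][:,2]),'exp',p[2]-5.6)
E
```

```text
t 8.8 pos [ 488.  -121.9   72.6] F [-1.7  1.2  8.5] M [0.24 0.31 0.04] w 13.9 yaw 88.12
turn [-0.  0.  0.] shift [-0.0033  0.0019  0.0028]
flange top z 67.55916916052308 exp 67.00987452928416
```

The shoulder is about 1 mm above the rim, with no slip. Now I'll twist clockwise in small steps.

servo_tool:
  rows:
    - [0, 0, 0.0, 0, 0, 0.002, 5]
    - [0, 0, 0.04, 0, 0, 0.002, 5]
    - [0, 0, 0.08, 0, 0, 0.002, 5]
    - [0, 0, 0.12, 0, 0, 0.002, 5]
    - [0, 0, 0.12, 0, 0, 0.002, 5]

```text
t: 9.48
ee_pos: [488.5, -122.0, 72.4]
orientation: [0.334, 3.122, -0.0]
ft_force: [-0.7, -0.0, 7.8]
width: 13.3
grasp_force: 30.0
```

```bash
python3 - <<'E'
from h import *
go([488.7,-121.5,72],40)
E
```

```text
t 9.47 pos [ 488.5 -122.    72.4] F [-0.7 -0.   7.8] M [0.11 0.21 0.1 ] w 13.3 yaw 77.78
turn [0.    0.001 0.44 ] shift [-0.0005  0.0027  0.002 ]
```

servo_tool:
  rows:
    - [0, 0, 0.05, 0, 0, 0, 5]
    - [0, 0, 0.1, 0, 0, 0, 5]
    - [0, 0, 0.15, 0, 0, 0, 5]
    - [0, 0, 0.2, 0, 0, 0, 5]
    - [0, 0, 0.2, 0, 0, 0, 5]

```text
t: 10.1
ee_pos: [488.8, -122.0, 72.5]
orientation: [0.797, 3.037, 0.0]
ft_force: [0.0, 1.0, 7.1]
width: 13.7
grasp_force: 30.0
```

```bash
python3 - <<'E'
from h import *
go([488.7,-121.5,72],40)
E
```

```text
t 10.1 pos [ 488.8 -122.    72.5] F [0.  1.  7.1] M [0.25 0.05 0.03] w 13.7 yaw 60.58
turn [0.001 0.001 0.239] shift [0.0017 0.0021 0.0024]
```

servo_tool:
  rows:
    - [0, 0, 0.05, 0, 0, 0, 5]
    - [0, 0, 0.1, 0, 0, 0, 5]
    - [0, 0, 0.14, 0, 0, 0, 5]
    - [0, 0, 0.18, 0, 0, 0, 5]
    - [0, 0, 0.2, 0, 0, 0, 5]
    - [0, 0, 0.22, 0, 0, 0, 5]
    - [0, 0, 0.22, 0, 0, 0, 5]

```text
t: 10.98
ee_pos: [489.0, -121.9, 72.5]
orientation: [1.284, 2.864, 0.001]
ft_force: [0.4, 1.5, 7.9]
width: 14.0
grasp_force: 30.0
```

```bash
python3 - <<'E'
from h import *
go([488.7,-121.5,72],39)
E
```

```text
t 10.97 pos [ 489.  -121.9   72.5] F [0.4 1.5 7.9] M [ 0.39 -0.09  0.04] w 14.0 yaw 41.7
turn [0.001 0.001 0.031] shift [0.0028 0.0002 0.0027]
```

I've turned 0.81 rad. Now I'll feel gently for the stop.

servo_tool:
  rows:
    - [0, 0, 0.01, 0, 0, 0, 5]
    - [0, 0, 0.02, 0, 0, 0, 5]
    - [0, 0, 0.03, 0, 0, 0, 5]
    - [0, 0, 0.03, 0, 0, 0, 5]

```text
t: 11.48
ee_pos: [489.0, -121.9, 72.6]
orientation: [1.348, 2.835, 0.001]
ft_force: [-0.2, 1.8, 8.1]
width: 13.8
grasp_force: 30.0
```

```bash
python3 - <<'E'
from h import *
go([488.7,-121.5,72],39)
E
```

```text
t 11.47 pos [ 489.  -121.9   72.6] F [-0.2  1.8  8.1] M [ 0.35 -0.09  0.08] w 13.8 yaw 39.13
turn [0.001 0.001 0.002] shift [ 0.0026 -0.      0.0028]
```

servo_tool:
  rows:
    - [0, 0, 0, 0, 0, -0.005, 5]
    - [0, 0, 0, 0, 0, -0.01, 5]
    - [0, 0, 0, 0, 0, -0.015, 5]
    - [0, 0, 0, 0, 0, -0.02, 5]
    - [0, 0, 0, 0, 0, -0.02, 5]

```text
t: 12.1
ee_pos: [488.8, -121.9, 76.2]
orientation: [1.348, 2.835, 0.001]
ft_force: [2.3, 1.5, 3.9]
width: 14.1
grasp_force: 30.0
```

```bash
python3 - <<'E'
from h import *
go([488.7,-121.5,77],39)
E
```

```text
t 12.1 pos [ 488.8 -121.9   76.2] F [2.3 1.5 3.9] M [ 0.36 -0.57  0.06] w 14.1 yaw 39.13
turn [0.001 0.001 0.002] shift [ 0.0019  0.0009 -0.004 ]
```

The lugs rose into the pocket, with the shoulder about 4.6 mm above the rim. I'll release and retreat straight up.

servo_tool:
  rows:
    - [0, 0, 0, 0, 0, 0, 20]
    - [0, 0, 0, 0, 0, 0, 30]
    - [0, 0, 0, 0, 0, 0, 40]
    - [0, 0, 0, 0, 0, 0, 45]
    - [0, 0, 0, 0, 0, 0, 45]
    - [0, 0, 0, 0, 0, -0.1, 45]
    - [0, 0, 0, 0, 0, -0.3, 45]
    - [0, 0, 0, -0.1, 0, -0.5, 45]
    - [0, 0, 0, -0.2, 0, -0.5, 45]
    - [0, 0, 0, -0.2, 0, -0.5, 45]

```text
t: 13.35
ee_pos: [513.4, -153.6, 175.3]
orientation: [1.351, 2.836, -0.0]
ft_force: [-0.9, 1.0, -0.4]
width: 44.8
grasp_force: 0.0
```

```bash
python3 - <<'E'
from h import *
go([488.7,-121.5,77],39)
im,d,ci=grab('wrist','f.png');P=cloud(d,ci)
for zr in((92,101),(67,75),(56,64)):
    s=(d>0)&(P[...,2]>zr[0])&(P[...,2]<zr[1])&(np.hypot(P[...,0]-489.8,P[...,1]+121.2)<48)
    Q=P[s];A=np.c_[Q[:,:2]-[489.8,-121.2],np.ones(len(Q))]
    print(len(Q),np.median(Q[:,2]),cv2.minAreaRect(Q[:,:2].astype(np.float32)),cv2.minEnclosingCircle(Q[:,:2].astype(np.float32)),'tilt',np.linalg.lstsq(A,Q[:,2],rcond=None)[0])
E
```

```text
t 13.35 pos [ 513.4 -153.6  175.3] F [-0.9  1.  -0.4] M [-0.04  0.02  0.03] w 44.8 yaw 39.07
turn [0.    0.    0.001] shift [0.2025 0.0051 0.4917]
544 100.37949262920114 ((489.56146240234375, -121.86399841308594), (13.754023551940918, 45.38792419433594), 39.58578109741211) ((489.72515869140625, -121.70304107666016), 22.936368942260742) tilt [ 1.65597540e-02 -1.38593161e-03  1.00168236e+02]
6045 71.54660041506442 ((489.94647216796875, -122.02359008789062), (73.49170684814453, 73.88597869873047), 32.46436309814453) ((489.988037109375, -122.0216293334961), 37.36431884765625) tilt [ 1.83168538e-03 -1.54445772e-03  7.15422163e+01]
2758 60.53286887928563 ((490.0048828125, -121.2674560546875), (87.35582733154297, 87.63127136230469), 38.96929168701172) ((489.9822998046875, -121.1890869140625), 44.12630081176758) tilt [-2.25067467e-04 -6.92250773e-04  6.05121485e+01]
```

View pics/f.png

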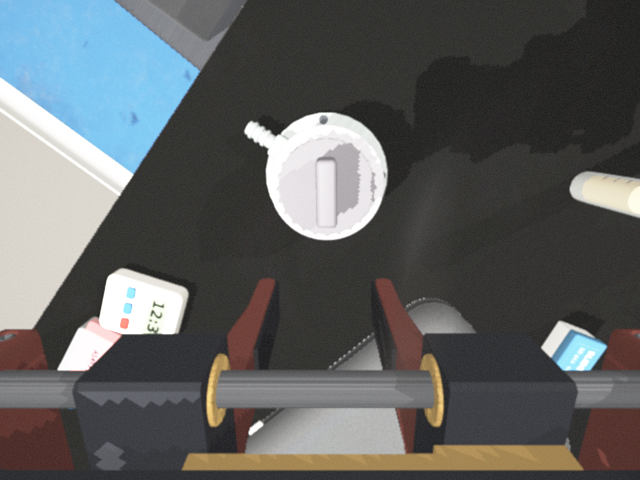

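The plug sits in the holder at (326,178) with its flange top 11.0 mm above the rim, so the shoulder is at 5.0 mm. It is upright, 0.8 mm off axis, and the gripper is clear.

```bash
python3 -c "
from workcell import ctrl
print(ctrl.close_job())"
```

```text
the job is handed in; nothing more can be done
None
```

The plug is locked in the holder and released, upright, with its shoulder 5.0 mm above the rim and 0.8 mm off axis by the last wrist picture; I handed the job in at about 13.4 s, and the hand-in gave no verdict.

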